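# Prime the pot filler's hand lubricator

### The arm

A 6-joint arm with a two-finger parallel gripper is mounted at the origin on the work surface. World frame = base frame: x ahead of the robot, y to its left, z up, the work surface at z = 0. Lengths are in mm, angles in rad, forces in N, time in s.
With the tool pointing down it reaches from about 225 to 875 mm from the base axis. Payload 3.4 kg.
Tool frame: the origin (TCP) lies on the centre line of the jaws, within the pads' length; the fingertips stand 22 mm ahead of it and the grasp point (between the pads) lies 3 mm ahead of it; z points along the fingers, y is the direction in which the jaws open and shut (so a half turn about z gives the same grasp; the last joint's range is limited). The gripper opens to 85 mm and grips with 20 to 120 N. Pads are 22 mm wide; open, the fingers measure 114 mm over their backs; the gripper's body (76 mm by 85 mm) begins 54 mm behind the grasp point. The pads swing forward as they close: fully open they stand 13 mm farther back than shut.
Start: joints at [1.08, 0.276, 1.505, -0, 1.361, -0.121], TCP at [207.839, 536.156, 253.328] pointing down, gripper open.
Joint ranges: [-2.89, 2.89], [-0.75, 2.08], [0.22, 2.7], [-1.18, 4.32], [0.11, 2.71], [-2.7, 2.7]. Speed limits (rad/s): [2.57, 2.57, 3.14, 3.14, 3.14, 3.14].

### API

Orientations are given as a rotation vector (axis times angle).
In Python, from station import arm, eyes, hand_in gives the robot as it stands. The module is installed in compiled form; this text tells all that it offers.
- The arm moves only by the shell command python3 -m pendant 'ROWS' [FORCE]. ROWS is JSON, a list of rows, each a list of 7 numbers: the turn, a rotation vector about the tool's x, y, z in units of pi rad (1.0 is pi rad), then the shift along the tool's x, y, z in units of 12 cm (1.0 is 12 cm), then the opening, from 0 (shut) to 1 (fully open). A call has 1 to 12 rows; each row shifts and turns the commanded pose from where the row before left it, along the tool's axes as they then stand; what a row does not reach is not made up. A row lasts 1/8 s, in which the tool goes at most 62.5 mm and 10.7 degrees, less where a joint would pass 70% of its speed; a pose out of reach is approached as far as the arm can. A call with a number of a shift or a turn outside -1 to 1 is refused whole. A call with a gripper value outside its range is refused whole. The fingers move at their own pace and stop on an object; FORCE is the grip in N (left out, the last holds). Time passes only in rows, so rows that do not move let the fingers close. It gives the time, the measured TCP pose, the force and the opening at its end, in the units of the state.
- arm.get_state(): the state, without advancing time (a new reading comes with each control period).
- eyes.capture(name): name is "side" or "top"; returns the picture (400x640x3 uint8, red, green, blue); there is no depth.
- eyes.get_calibration(name): a dict with "mtx" (3x3 intrinsics, pixels), "distortion" ([k1, k2, p1, p2, k3] as OpenCV has them; the pictures are not rectified), "world_from_camera" (4x4, takes a point from camera to world coordinates). Camera axes: x right, y up, looking along -z (the intrinsics and any distortion apply to the point x, -y, -z); pixel columns grow to the right and rows downward; lengths in mm; the calibration is good to about 2 mm. A picture is of the moment at which its call begins. get_calibration takes no time and is no camera call.
- hand_in(): hands the job in, once; it reports no verdict.
The state is a dict: "time": time; "q": joint angles; "joint_velocities": joint speeds; "tau": joint torques, N m; "eef_pos": TCP position; "eef_rot": TCP orientation; "force": force on the tool from outside, world axes, zero at the start; "wrist_torque": the same for the moment, N m; "width": opening from 0.0 (shut) to 1.0 (fully open).
Only numpy, scipy, OpenCV 4.12 (cv2) and the standard library are available. Lean on these libraries where they do the work, as an engineer would, in place of code of your own. Each camera call takes 0.05 s, during which the arm holds its last target.

### The job

Prime the filling machine's lubricator: with the fingertips, push its blue plunger knob down in full strokes, letting it spring all the way back each time, until the yellow indicator pin beside it stands fully out with its whole green band showing. Only then press the green button on the control box right in and let it go, and move clear. Do not touch the pin or press the red button, pick nothing up, and leave everything else where it stands.

Things in the scene. Friction and masses are not known exactly. Their poses are not given: they have to be found in the camera images.
- plunger (a joint): The lubricator's vertical spring plunger: stroke pressed down, in m, 0 = up (rest), 0.030 = bottomed on a hard stop. The spring pushes back with about 4 N at the top and 13 N at the bottom and returns the plunger by itself in about 0.3 s. Each stroke at least 26 mm deep, after a return to within 5 mm of the top, raises the pin one 8 mm step; shorter strokes may not raise it.
- plunger_top (a point): Centre of the flat top of the plunger's round blue knob (48 mm across, 15 mm thick, on a 16 mm steel stem); it stands 155 mm above the table at rest, 125 mm when pressed fully. Moves with the plunger.
- pin (a joint): Indicator pin, how far it stands out, in m: starts at 0 to 0.017, climbs on the down strokes to 0.0415 = fully out (0.040 if the last stroke is only 26 mm deep) after 3 to 5 full strokes. It stays put between strokes; more strokes then do nothing to it. One step before the end it stands at about 0.033, no green showing; at 0.040 the whole band shows. Counts as fully out above 0.038.
- pin_head: The part of the indicator pin that shows: brass head 20 mm across and 8 mm thick on a 13 mm yellow stem with a 6 mm green band at its foot. Origin on the pin's axis at the head's underside; it stands 102 mm above the table plus the value of joint pin. 80 mm from the plunger's axis, towards the lubricator's +y. Not to be touched.
- lubricator: Fixed grey box with an aluminium top, 80 x 164 mm, top 100 mm above the table, on a steel foot plate 100 x 180 mm. Origin at the centre of its underside, z up, y along its length: plunger axis at y = -40 mm, pin axis at y = +40 mm, x = 0. Stands on the left or on the right of the robot, turned up to 0.5 rad.
- control_box: Fixed low steel box with a lilac top, 110 x 170 mm, 50 mm high, with four small black knobs (10 mm high) along its far edge. Origin at the centre of its underside, z up. Green button at (-12, +38) mm, red at (-12, -38) mm. Stands on the side where the lubricator is not, turned up to 0.5 rad.
- green_button_top (a point): Centre of the flat top of the green push button (28 mm across, in a black collar 44 mm across), 72 mm above the table at rest.
- green_button (a joint): Green button, how far it is pressed in m: 0 = out, 0.006 = fully in; the spring takes 1.5 N at first, 5 N fully in. Springs back. It counts as pressed above 0.004.
- red_button (a joint): Red button, same kind as the green one, 76 mm from it: not to be pressed.
- pot_near: Filled pot, white, 70 mm across, 74 mm high, orange lid, between the two machines and nearer the robot. Origin at the centre of its underside.
- pot_far: The same with a silver lid, beyond the machines. Origin at the centre of its underside.
- cup_stack: Stack of six white cups, 70 mm across, about 106 mm high, beyond the machines. Origin at the centre of its underside.
- grease_jar: Jar 54 mm across and 65 mm high with a black cap, between the two machines. Origin at the centre of its underside.
- spray_bottle: Bottle 64 mm across and 160 mm high with a blue cap, beyond the machines. Origin at the centre of its underside.
- spanner: Steel spanner lying flat across the front of the table, in front of the machine on the robot's right. Origin at its middle, its length along its x.

How it is judged:
By the outcome, as a careful person would: the job done as asked, in the order asked, and still so for the second after the job is handed in, with the robot touching nothing.
It also fails if it takes over 54 s, if anything falls off the work surface, if the arm or the gripper's body presses on something with over 40 N, if the wrist force passes 120 N, or if a joint passes its speed limit or range.

## Working session

There is one attempt and no reset: what is moved stays moved. The work goes in short steps, Python scripts to look and compute and a shell command to move; the robot and the scene stay as the last step left them, time stands still between calls to the robot, and variables do not carry over. Pictures are saved under pics/ and viewed, and the job is handed in when it is done.

```bash
mkdir -p pics; ls; python3 - <<'E'
from station import arm, eyes
import cv2
for n in("side","top"):
    im=eyes.capture(n); cv2.imwrite(f"pics/{n}0.png",im[:,:,::-1])
    print(n,eyes.get_calibration(n))
print(arm.get_state())
E
```

```text
pics
side {'mtx': array([[400.57892729,   0.        , 320.16613114],
       [  0.        , 400.57892729, 197.93729592],
       [  0.        ,   0.        ,   1.        ]]), 'distortion': array([-0.04420757,  0.        ,  0.        ,  0.        ,  0.        ]), 'world_from_camera': array([[-9.43150639e-01,  2.56015113e-01, -2.11950783e-01,
         3.59482088e+02],
       [-3.31835564e-01, -6.89333917e-01,  6.43975084e-01,
         6.28070135e+02],
       [ 1.87624905e-02,  6.77698320e-01,  7.35100644e-01,
         8.36801240e+02],
       [ 0.00000000e+00,  0.00000000e+00,  0.00000000e+00,
         1.00000000e+00]])}
top {'mtx': array([[452.90897451,   0.        , 320.71224059],
       [  0.        , 452.90897451, 203.73149303],
       [  0.        ,   0.        ,   1.        ]]), 'distortion': array([-0.05495494,  0.        ,  0.        ,  0.        ,  0.        ]), 'world_from_camera': array([[-2.39296417e-02,  9.85898574e-01, -1.65624198e-01,
         3.80581185e+02],
       [-9.99468541e-01, -2.72615486e-02, -1.78729789e-02,
        -3.12092360e+00],
       [-2.21361165e-02,  1.65108481e-01,  9.86026968e-01,
         1.22982026e+03],
       [ 0.00000000e+00,  0.00000000e+00,  0.00000000e+00,
         1.00000000e+00]])}
{'time': 0.1, 'q': array([ 1.07998698e+00,  2.76561855e-01,  1.50600618e+00,  4.37281554e-06,
        1.36071691e+00, -1.20961056e-01]), 'joint_velocities': array([-0.00121957, -0.00104746, -0.0047953 , -0.00121367,  0.00172216,
       -0.00017196]), 'tau': array([ 1.05431507e-03, -4.17699623e+01, -2.46403366e+01, -1.33224594e-04,
        5.77678147e-03,  1.72501706e-05]), 'eef_pos': array([207.62317801, 535.73885995, 252.50916262]), 'eef_rot': array([-5.77557613e-01, -3.08752293e+00,  2.53242286e-03]), 'force': array([ 0.10512243, -0.81660238, -0.59763082]), 'wrist_torque': array([-0.06334238, -0.02998988, -0.03731109]), 'width': 1.0028743536135383}
```

View pics/side0.png

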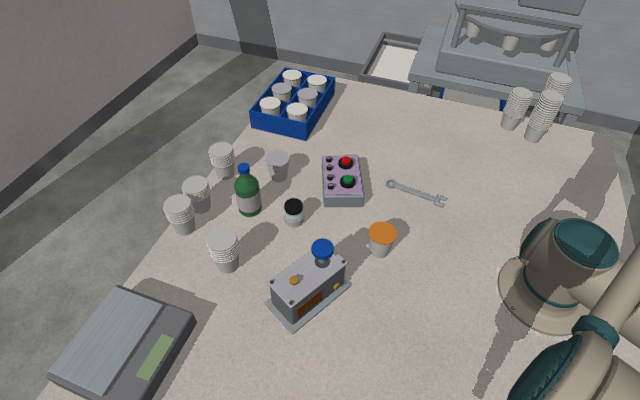

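View pics/top0.png

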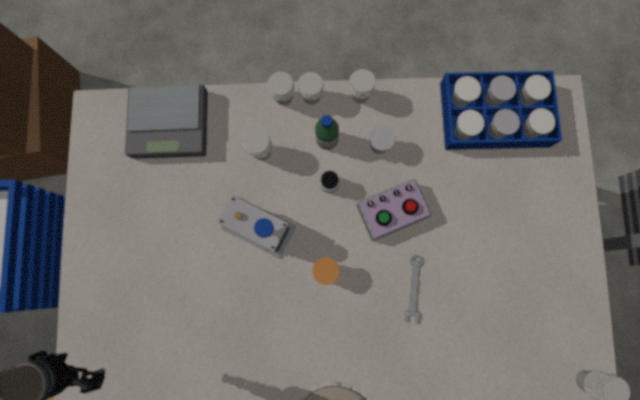

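The top view shows the lubricator on the left: blue knob near (264,228), pin near (239,216). The control box is on the right: green near (384,217), red near (410,206). I'll enlarge these.

```bash
cat > h.py <<'E'
import numpy as np,cv2
from scipy.optimize import least_squares
from station import eyes
def ray(n,uv):
    c=eyes.get_calibration(n); p=cv2.undistortPoints(np.array([[uv]],float),c["mtx"],c["distortion"])[0,0]
    T=c["world_from_camera"]; return T[:3,3],T[:3,:3]@np.array([p[0],-p[1],-1])
def atz(n,uv,z):
    o,d=ray(n,uv); return o+d*(z-o[2])/d[2]
def proj(n,P):
    c=eyes.get_calibration(n);T=c["world_from_camera"];q=(np.asarray(P,float)-T[:3,3])@T[:3,:3]; q=q*[1,-1,-1]
    return cv2.projectPoints(q.reshape(-1,1,3),np.zeros(3),np.zeros(3),c["mtx"],c["distortion"])[0].reshape(-1,2)
def crop(src,dst,x0,y0,w,h,k):
    im=cv2.imread(src)[y0:y0+h,x0:x0+w]; cv2.imwrite(dst,cv2.resize(im,None,fx=k,fy=k,interpolation=cv2.INTER_CUBIC))
E
python3 - <<'E'
from h import *
crop("pics/top0.png","pics/top0c.png",210,170,100,75,8)
crop("pics/top0.png","pics/top0d.png",345,170,100,75,8)
crop("pics/side0.png","pics/side0c.png",255,230,100,75,8)
crop("pics/side0.png","pics/side0d.png",295,145,100,75,8)
E
```

```text
(no output)
```

View pics/top0c.png

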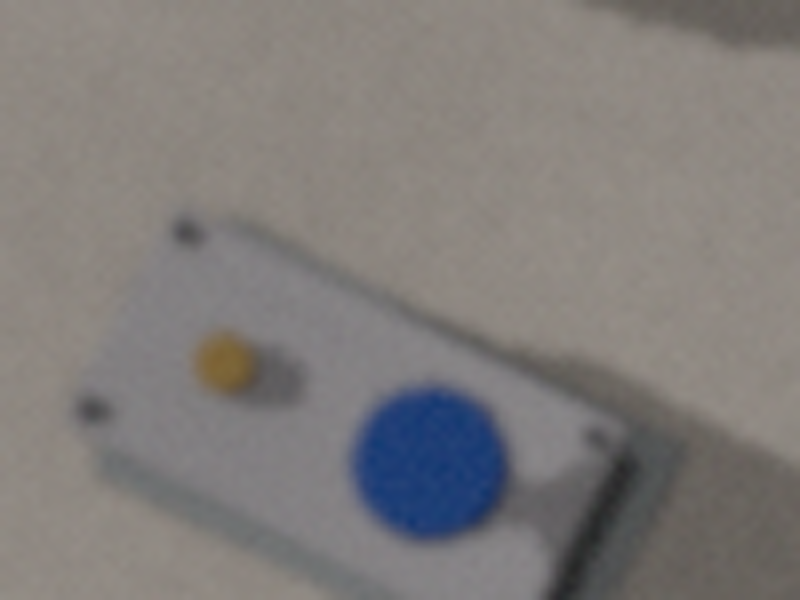

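View pics/top0d.png

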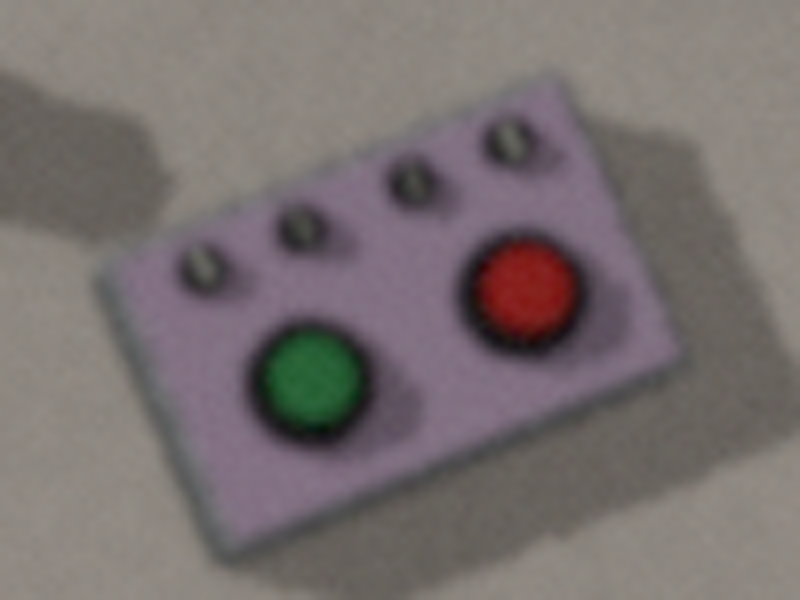

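View pics/side0c.png

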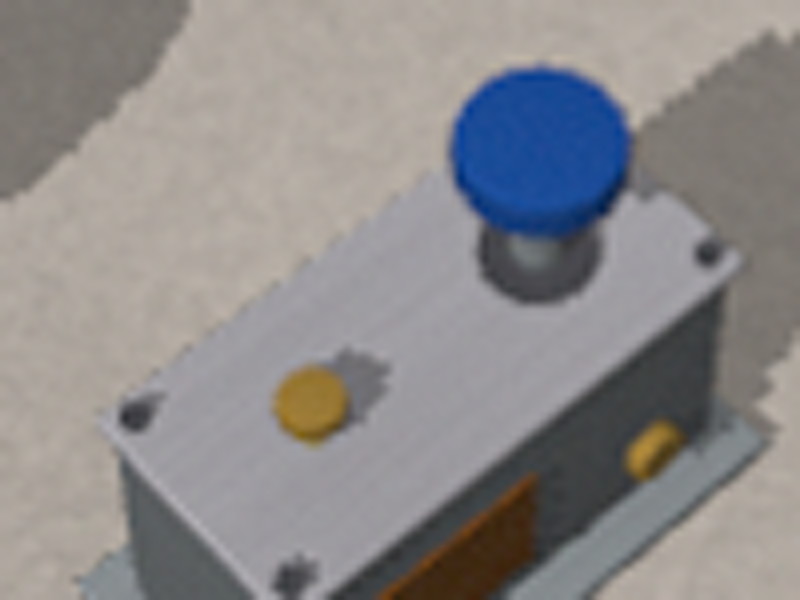

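View pics/side0d.png

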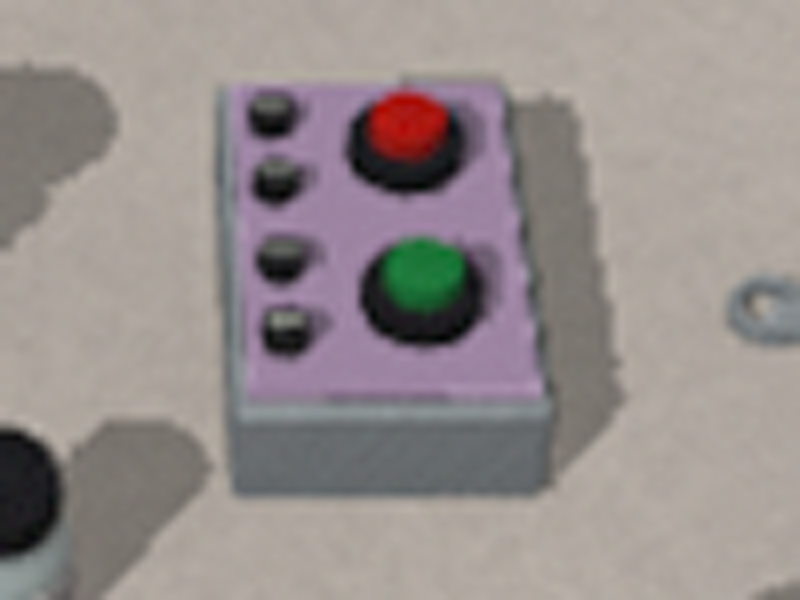

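Readings in the top view: knob (263.4,227.3), pin (237.8,214.8), green (383.8,216.6), red (410.4,206.1). In the side view: knob (322.3,247.3), pin (293.4,279.8), green (347.5,178.0).

```bash
cat >> h.py <<'E'
def tri(a,b):
    o1,d1=ray("top",a);o2,d2=ray("side",b)
    t=np.linalg.lstsq(np.c_[d1,-d2],o2-o1,rcond=None)[0]; p,q=o1+t[0]*d1,o2+t[1]*d2
    return (p+q)/2,np.linalg.norm(p-q)
from scipy.spatial.transform import Rotation as Ro
def delta(P):
    from station import arm
    s=arm.get_state();R=Ro.from_rotvec(s["eef_rot"]).as_matrix()
    return R.T@(np.array(P)-s["eef_pos"])/120, s["eef_pos"],R
E
python3 - <<'E'
from h import *
np.set_printoptions(precision=3,suppress=True)
print("knob",tri((263.4,227.3),(322.3,247.3)),atz("top",(263.4,227.3),155),atz("side",(322.3,247.3),155))
print("green",tri((383.8,216.6),(347.5,178)),atz("top",(383.8,216.6),72),atz("side",(347.5,178),72))
print("pin",tri((237.8,214.8),(293.4,279.8)))
print("red",atz("top",(410.4,206.1),72))
print(delta([400,120,200]))
E
```

```text
knob (array([507.848, 155.977, 147.617]), np.float64(1.439510246365168)) [507.695 154.987 155.   ] [505.537 161.018 155.   ]
green (array([ 537.08 , -144.699,   65.   ]), np.float64(1.6830856848820175)) [ 536.979 -143.772   72.   ] [ 534.623 -137.677   72.   ]
pin (array([546.129, 226.809, 106.071]), np.float64(1.4063971008586564))
red [ 562.448 -213.751   72.   ]
(array([-2.747, -2.65 ,  0.441]), array([207.623, 535.739, 252.509]), array([[-0.932,  0.361, -0.001],
       [ 0.361,  0.932, -0.001],
       [ 0.   , -0.002, -1.   ]]))
```

```bash
python3 - <<'E'
from h import *
print(delta([506.6,157.5,215])[0])
E
```

```text
[-3.46243542 -2.03772657  0.31527726]
```

```bash
python3 -m pendant '[[0,0,0,-0.3,-0.17,0,0],[0,0,0,-0.35,-0.2,0,0],[0,0,0,-0.35,-0.2,0,0],[0,0,0,-0.35,-0.2,0,0],[0,0,0,-0.35,-0.2,0,0],[0,0,0,-0.35,-0.2,0,0],[0,0,0,-0.35,-0.2,0,0],[0,0,0,-0.35,-0.2,0.1,0],[0,0,0,-0.35,-0.2,0.1,0],[0,0,0,-0.26,-0.15,0.1,0],[0,0,0,-0.1,-0.12,0,0],[0,0,0,0,0,0,0]]' 40
python3 - <<'E'
from h import *
from station import arm
s=arm.get_state();print(delta([506.6,157.5,215])[0],s['width'])
tip=s['eef_pos']+22*Ro.from_rotvec(s['eef_rot']).as_matrix()[:,2]
for n in("side","top"):
    im=eyes.capture(n); cv2.imwrite(f"pics/{n}1.png",im[:,:,::-1]);print(n,proj(n,tip))
crop("pics/top1.png","pics/top1c.png",215,170,100,75,8)
crop("pics/side1.png","pics/side1c.png",265,205,100,75,8)
E
```

```text
time: 1.6
eef_pos: [506.2, 157.3, 217.3]
eef_rot: [-0.58, -3.087, -0.0]
force: [0.2, 0.7, -0.7]
width: -0.003
[-0.00208157  0.00288802  0.01944727] -0.0029615902685923724
side [[323.04401079 234.02324634]]
top [[259.84749109 225.96950756]]
```

View pics/side1c.png

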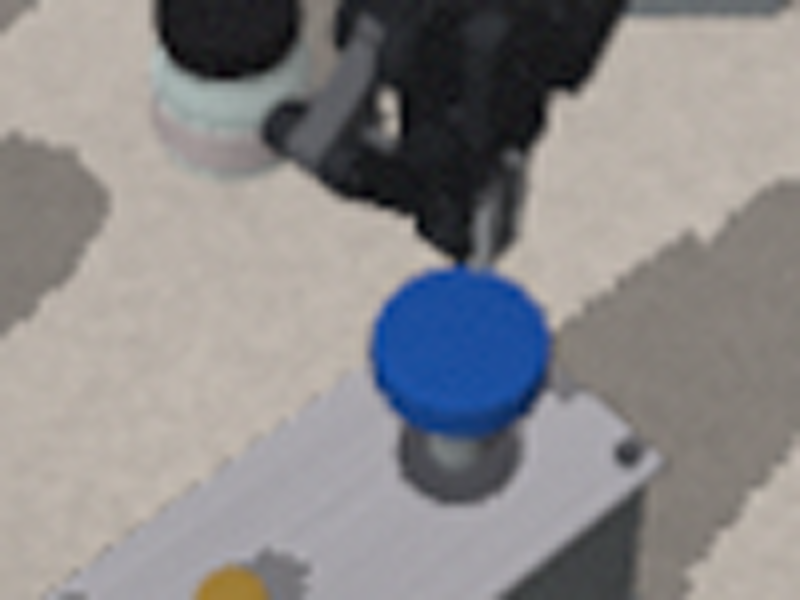

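View pics/top1c.png

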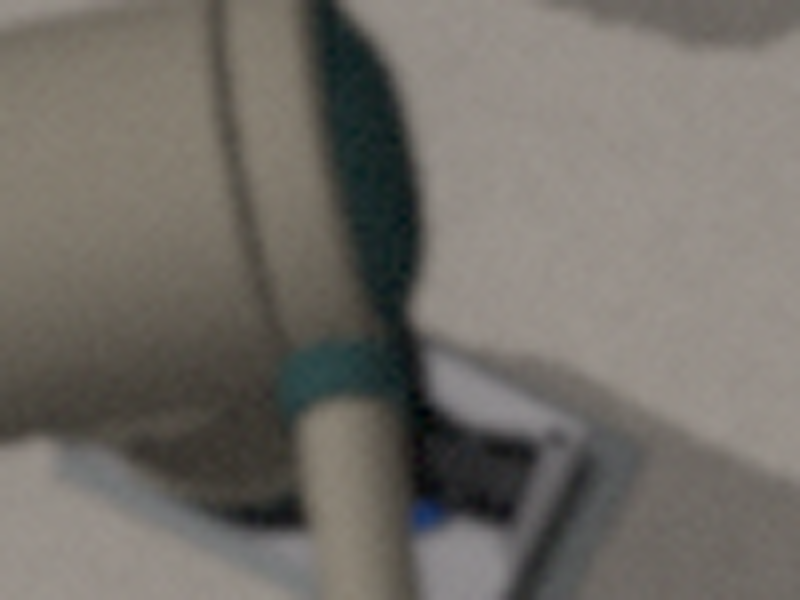

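The side view shows the shut fingertips at about (323.7,237), just above and behind the blue knob, close to the predicted point. The arm hides the knob in the top view. I'll go down nearly to contact and check again.

```bash
python3 -m pendant '[[0,0,0,0,0,0.15,0],[0,0,0,0,0,0.15,0],[0,0,0,0,0,0,0]]'
python3 - <<'E'
from h import *
from station import arm
s=arm.get_state()
tip=s['eef_pos']+22*Ro.from_rotvec(s['eef_rot']).as_matrix()[:,2]
im=eyes.capture("side"); cv2.imwrite(f"pics/side2.png",im[:,:,::-1]);print(proj("side",tip))
crop("pics/side2.png","pics/side2c.png",265,205,100,75,8)
E
```

```text
time: 2.08
eef_pos: [504.8, 159.0, 180.7]
eef_rot: [-0.574, -3.086, 0.0]
force: [-0.5, 0.5, 1.1]
width: 0.0
[[323.00733485 245.60041826]]
```

View pics/side2c.png

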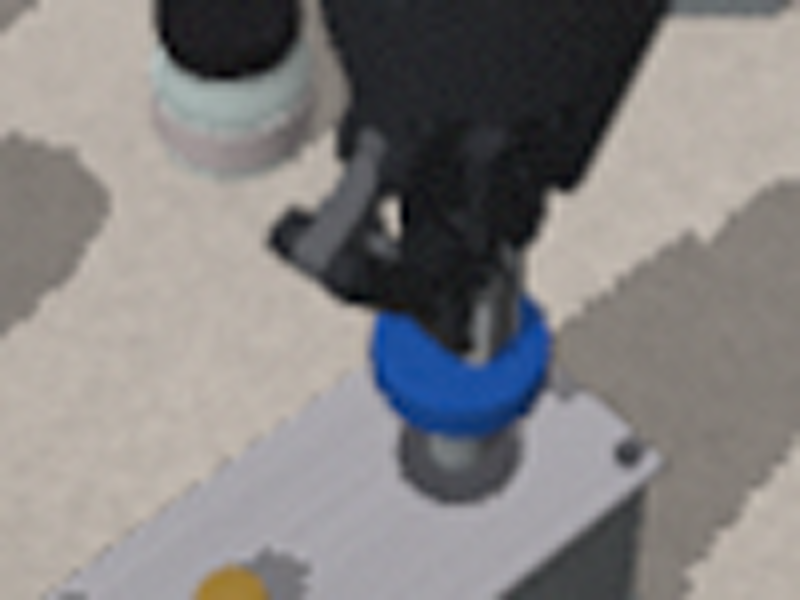

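The fingertips stand centred on the knob near (323,249). A finger link sticks out towards the pin, though, at (299,235), because tool y is nearly parallel to the plunger-pin line. I'll rise a little and turn the tool 90° for clearance.

```bash
python3 -c "
from station import arm; print(arm.get_state()['q'])"
python3 -m pendant '[[0,0,0,0,0,-0.15,0],[0,0,0.056,0,0,-0.05,0],[0,0,0.056,0,0,0,0],[0,0,0.056,0,0,0,0],[0,0,0.056,0,0,0,0],[0,0,0.056,0,0,0,0],[0,0,0.056,0,0,0,0],[0,0,0.056,0,0,0,0],[0,0,0.056,0,0,0,0],[0,0,0.052,0,0,0,0],[0,0,0,0,0,0,0]]'
python3 -c "
from h import *
from station import arm; print(arm.get_state()['q']); print(delta([506,158,180]))"
```

```text
[ 1.72943829e-01  2.60560659e-01  1.71442126e+00  5.19116724e-04
  1.16697043e+00 -1.02989625e+00]
time: 3.5
eef_pos: [506.8, 158.5, 206.5]
eef_rot: [2.589, 1.778, 0.003]
force: [0.4, 1.1, -0.6]
width: 0.002
[1.71839776e-01 2.40322134e-01 1.67578233e+00 3.36175869e-04
 1.22333686e+00 5.38830347e-01]
(array([-0.0065014 , -0.00490771,  0.22108914]), array([506.77489444, 158.49878842, 206.53269932]), array([[ 3.58913135e-01,  9.33368681e-01,  2.06561013e-03],
       [ 9.33369953e-01, -3.58915127e-01,  6.79300780e-04],
       [ 1.37541680e-03,  1.68416846e-03, -9.99997636e-01]]))
```

Clear. First stroke: commanded TCP from 205.3 to about 148, stepwise.

```bash
python3 -m pendant '[[0,0,0,0,0,0.16,0],[0,0,0,0,0,0.16,0],[0,0,0,0,0,0.1,0],[0,0,0,0,0,0.055,0],[0,0,0,0,0,0,0]]'
python3 - <<'E'
from h import *
im=eyes.capture("side"); cv2.imwrite(f"pics/side3.png",im[:,:,::-1])
crop("pics/side3.png","pics/side3c.png",265,215,100,75,8)
E
```

```text
time: 4.12
eef_pos: [507.3, 158.4, 150.4]
eef_rot: [2.588, 1.779, 0.005]
force: [-1.8, 0.7, 10.1]
width: -0.001
```

View pics/side3c.png

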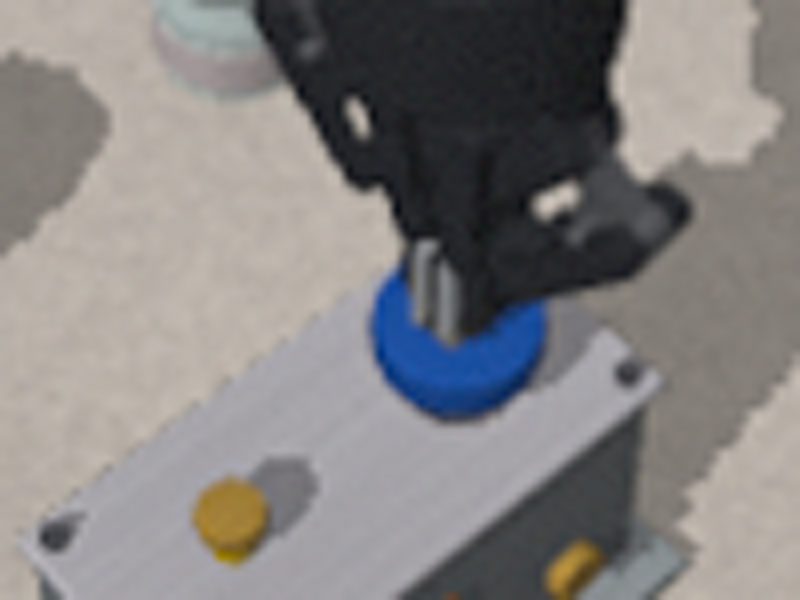

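The knob is well down, with the pin stem starting to show at (293,284). I'll push on a few mm to feel for the stop.

```bash
python3 -m pendant '[[0,0,0,0,0,0.02,0],[0,0,0,0,0,0,0]]'; python3 -m pendant '[[0,0,0,0,0,0.02,0],[0,0,0,0,0,0,0]]'
```

```text
time: 4.42
eef_pos: [507.4, 158.4, 148.6]
eef_rot: [2.588, 1.779, 0.005]
force: [-1.8, -0.3, 10.8]
width: -0.002
time: 4.68
eef_pos: [507.3, 158.4, 147.0]
eef_rot: [2.588, 1.779, 0.006]
force: [-4.8, -1.0, 15.0]
width: -0.0
```

Stop felt (15 N at TCP z 147). I'll release with a rise of 48 mm, then make repeat strokes.

```bash
python3 -m pendant '[[0,0,0,0,0,-0.2,0],[0,0,0,0,0,-0.2,0],[0,0,0,0,0,0,0],[0,0,0,0,0,0,0],[0,0,0,0,0,0,0]]'
python3 - <<'E'
from h import *
im=eyes.capture("side"); cv2.imwrite(f"pics/side4.png",im[:,:,::-1])
crop("pics/side4.png","pics/side4c.png",265,215,100,75,8)
E
python3 -m pendant '[[0,0,0,0,0,0.12,0],[0,0,0,0,0,0.12,0],[0,0,0,0,0,0.1,0],[0,0,0,0,0,0.065,0],[0,0,0,0,0,0,0],[0,0,0,0,0,0,0]]'
```

```text
time: 5.3
eef_pos: [505.8, 157.8, 190.4]
eef_rot: [-2.591, -1.775, 0.003]
force: [-0.2, 0.0, 0.1]
width: 0.006
time: 6.1
eef_pos: [507.2, 158.0, 146.8]
eef_rot: [2.59, 1.775, 0.005]
force: [-6.5, -1.2, 30.3]
width: 0.002
```

View pics/side4c.png

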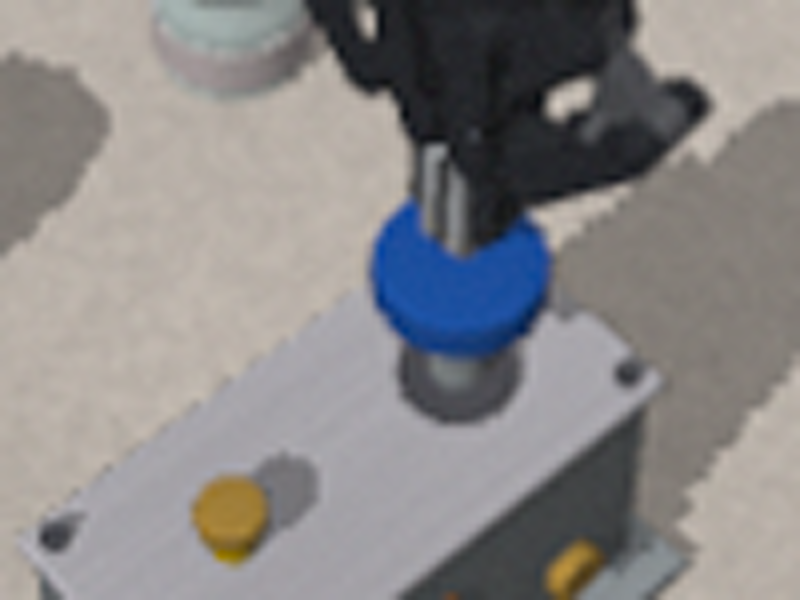

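The knob sprang fully back and the pin stayed at its first step. The second stroke bottomed at 30 N. I'll use 0.4 down strokes from here and do the third.

```bash
python3 -m pendant '[[0,0,0,0,0,-0.2,0],[0,0,0,0,0,-0.2,0],[0,0,0,0,0,0,0],[0,0,0,0,0,0,0],[0,0,0,0,0,0,0]]'
python3 -m pendant '[[0,0,0,0,0,0.12,0],[0,0,0,0,0,0.12,0],[0,0,0,0,0,0.1,0],[0,0,0,0,0,0.06,0],[0,0,0,0,0,0,0],[0,0,0,0,0,0,0]]'
python3 -m pendant '[[0,0,0,0,0,-0.2,0],[0,0,0,0,0,-0.2,0],[0,0,0,0,0,0,0],[0,0,0,0,0,0,0],[0,0,0,0,0,0,0]]'
python3 - <<'E'
from h import *
im=eyes.capture("side"); cv2.imwrite(f"pics/side5.png",im[:,:,::-1])
crop("pics/side5.png","pics/side5c.png",265,215,100,75,8)
E
```

```text
time: 6.72
eef_pos: [505.5, 157.7, 189.2]
eef_rot: [-2.591, -1.774, 0.005]
force: [-0.2, -0.2, -0.6]
width: -0.004
time: 7.48
eef_pos: [507.2, 158.0, 146.9]
eef_rot: [2.59, 1.775, 0.005]
force: [-6.6, -1.6, 31.1]
width: 0.003
time: 8.1
eef_pos: [505.6, 157.7, 189.2]
eef_rot: [-2.591, -1.774, 0.004]
force: [-0.5, 0.2, -0.5]
width: 0.0
```

View pics/side5c.png

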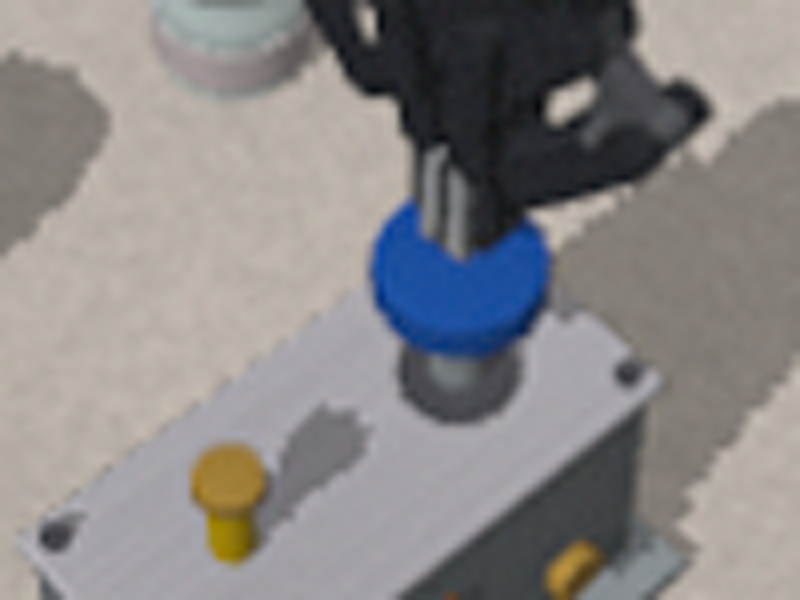

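The pin now stands clearly further out: head at (293.8,275), yellow stem, no green yet. Fourth stroke.

```bash

python3 -m pendant '[[0,0,0,0,0,0.12,0],[0,0,0,0,0,0.12,0],[0,0,0,0,0,0.1,0],[0,0,0,0,0,0.06,0],[0,0,0,0,0,0,0],[0,0,0,0,0,0,0]]'
python3 -m pendant '[[0,0,0,0,0,-0.2,0],[0,0,0,0,0,-0.2,0],[0,0,0,0,0,0,0],[0,0,0,0,0,0,0],[0,0,0,0,0,0,0]]'
python3 - <<'E'
from h import *
im=eyes.capture("side"); cv2.imwrite(f"pics/side6.png",im[:,:,::-1])
crop("pics/side6.png","pics/side6c.png",265,215,100,75,8)
E
```

```text
time: 8.9
eef_pos: [507.3, 158.0, 146.9]
eef_rot: [2.59, 1.774, 0.006]
force: [-6.6, -1.1, 28.6]
width: 0.002
time: 9.52
eef_pos: [505.6, 157.7, 189.2]
eef_rot: [-2.591, -1.774, 0.004]
force: [0.4, 0.1, 0.5]
width: -0.002
```

View pics/side6c.png

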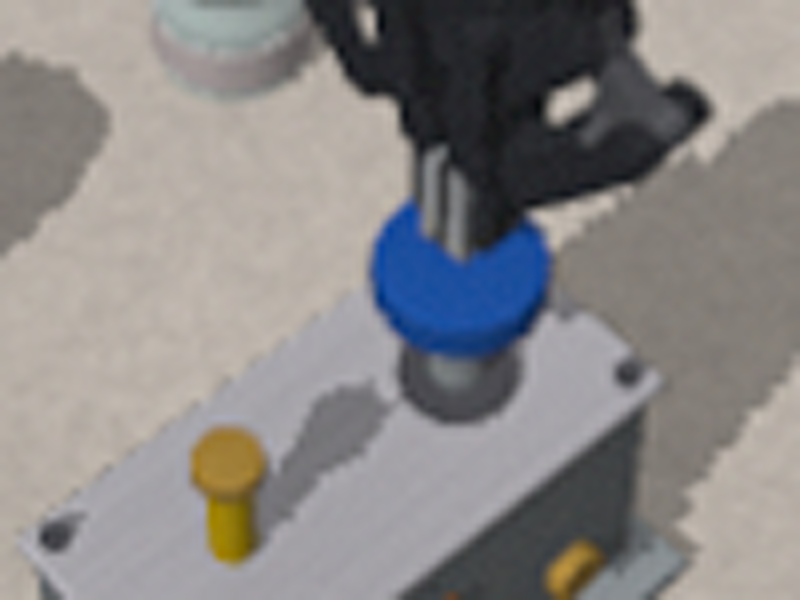

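The pin is one step further out, still all yellow with no green. Fifth stroke.

```bash

python3 -m pendant '[[0,0,0,0,0,0.12,0],[0,0,0,0,0,0.12,0],[0,0,0,0,0,0.1,0],[0,0,0,0,0,0.06,0],[0,0,0,0,0,0,0],[0,0,0,0,0,0,0]]'
python3 -m pendant '[[0,0,0,0,0,-0.2,0],[0,0,0,0,0,-0.2,0],[0,0,0,0,0,0,0],[0,0,0,0,0,0,0],[0,0,0,0,0,0,0]]'
python3 - <<'E'
from h import *
im=eyes.capture("side"); cv2.imwrite(f"pics/side7.png",im[:,:,::-1])
crop("pics/side7.png","pics/side7c.png",265,215,100,75,8)
E
```

```text
time: 10.32
eef_pos: [507.3, 158.0, 146.8]
eef_rot: [2.59, 1.774, 0.006]
force: [-6.6, -1.8, 28.7]
width: -0.0
time: 10.95
eef_pos: [505.6, 157.7, 189.3]
eef_rot: [-2.591, -1.774, 0.004]
force: [0.7, 0.4, -0.9]
width: 0.001
```

View pics/side7c.png

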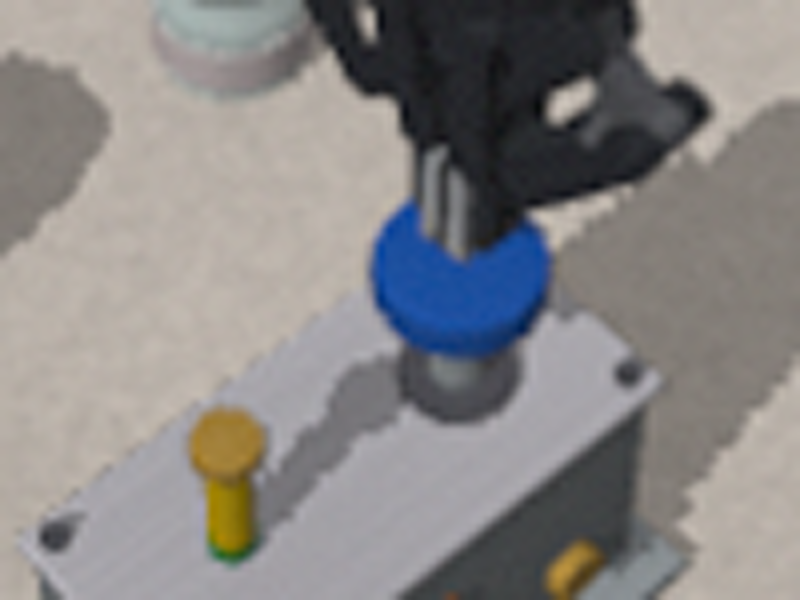

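The green band now shows at the pin's foot, at (294,284). I'll check the height numerically against the known geometry.

```bash
python3 - <<'E'
from h import *
xy=np.array([545,227.])
for v in(0,.9,8,16,24,33,41.5): 
    p=proj("side",[*xy,110+v])[0]; print(v,p,(p-[265,215])*8)
print((proj("side",[*xy,100])[0]-[265,215])*8)
crop("pics/side7.png","pics/side7d.png",280,262,30,26,20)
E
```

```text
0 [293.48555052 278.95436958] [227.88440417 511.6349566 ]
0.9 [293.47216715 278.72632086] [227.77733724 509.81056685]
8 [293.36585392 276.91421562] [226.92683132 495.31372498]
16 [293.24448343 274.84424726] [225.95586747 478.75397809]
24 [293.12140461 272.74382162] [224.97123692 461.95057299]
33 [292.98085485 270.34361304] [223.84683881 442.74890428]
41.5 [292.8460403  268.03971251] [222.7683224  424.31770011]
[229.06294755 531.70869192]
```

View pics/side7d.png

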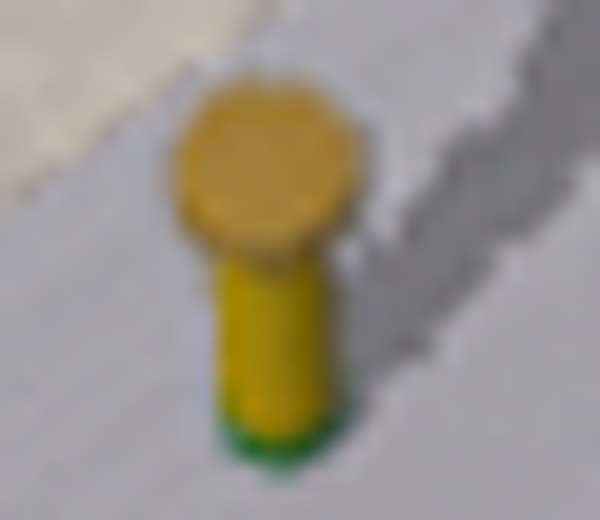

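Green shows, and by the step logic (about 0.033 with no green before this stroke) the pin should be fully out. The band looks thin at this resolution. An extra full stroke is harmless if the pin is out, so I'll make one and check whether anything changes.

```bash

python3 -m pendant '[[0,0,0,0,0,0.12,0],[0,0,0,0,0,0.12,0],[0,0,0,0,0,0.1,0],[0,0,0,0,0,0.06,0],[0,0,0,0,0,0,0],[0,0,0,0,0,0,0]]'
python3 -m pendant '[[0,0,0,0,0,-0.2,0],[0,0,0,0,0,-0.2,0],[0,0,0,0,0,-0.2,0],[0,0,0,0,0,-0.1,0],[0,0,0,0,0,0,0]]'
python3 - <<'E'
from h import *
im=eyes.capture("side"); cv2.imwrite(f"pics/side8.png",im[:,:,::-1])
crop("pics/side8.png","pics/side8d.png",280,262,30,26,20)
print(delta([536,-141,200])[0])
E
```

```text
time: 11.75
eef_pos: [507.3, 158.0, 146.9]
eef_rot: [2.59, 1.774, 0.006]
force: [-5.8, -0.1, 29.5]
width: -0.003
time: 12.38
eef_pos: [506.6, 157.8, 226.6]
eef_rot: [2.592, 1.775, 0.0]
force: [-0.7, -0.2, 0.3]
width: -0.002
[-2.23097891  1.13260781  0.21662109]
```

View pics/side8d.png

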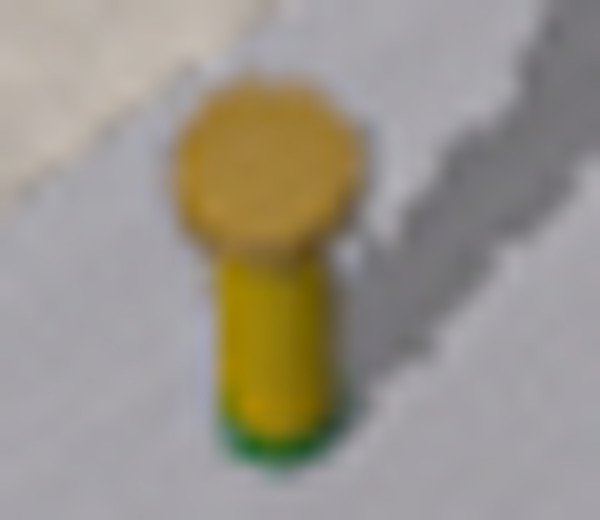

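View pics/side8.png

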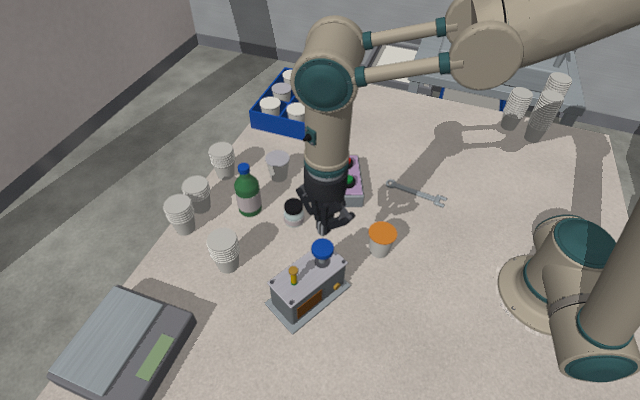

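The pin is unchanged after the extra stroke, so it is fully out. Now over to the green button.

```bash
python3 -m pendant '[[0,0,0,-0.2,0.1,0,0],[0,0,0,-0.3,0.15,0,0],[0,0,0,-0.3,0.15,0,0],[0,0,0,-0.3,0.15,0,0],[0,0,0,-0.3,0.15,0,0],[0,0,0,-0.3,0.15,0.1,0],[0,0,0,-0.3,0.15,0.2,0],[0,0,0,-0.15,0.09,0.2,0],[0,0,0,-0.08,0.04,0.2,0],[0,0,0,0,0,0.1,0],[0,0,0,0,0,0,0]]'
python3 - <<'E'
from h import *
from station import arm
s=arm.get_state()
tip=s['eef_pos']+22*Ro.from_rotvec(s['eef_rot']).as_matrix()[:,2]
im=eyes.capture("side"); cv2.imwrite(f"pics/side9.png",im[:,:,::-1]);print(proj("side",tip))
crop("pics/side9.png","pics/side9c.png",295,135,100,75,8)
print(delta([536,-141,94])[0])
E
```

```text
time: 13.8
eef_pos: [535.2, -139.8, 129.4]
eef_rot: [-2.589, -1.773, 0.003]
force: [-0.4, -0.2, 0.7]
width: -0.001
[[348.47691051 167.95569216]]
[-0.00746178  0.00395156  0.30395923]
```

View pics/side9c.png

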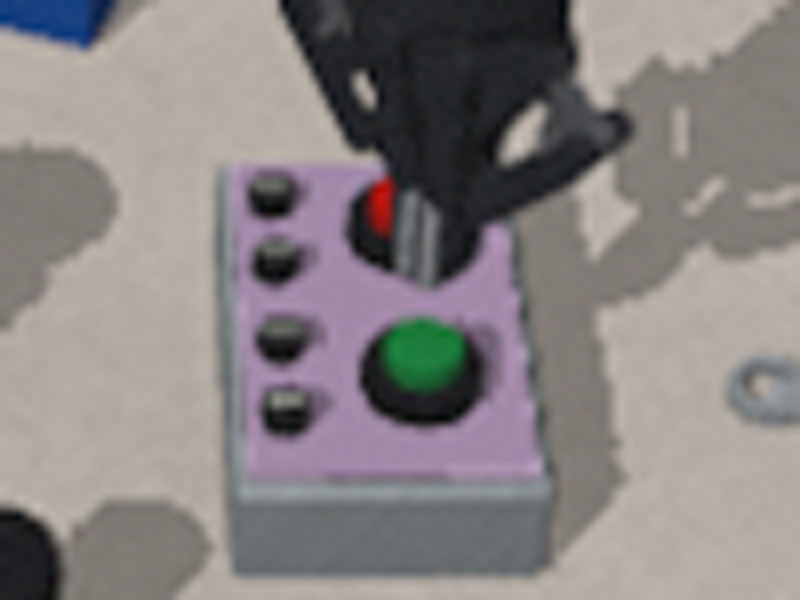

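The fingertips are over the box at about (347,169), and straight below lies the green top at (347.5,178). I'll go down nearly to it and check.

```bash
python3 -m pendant '[[0,0,0,0,0,0.14,0],[0,0,0,0,0,0.1,0],[0,0,0,0,0,0,0],[0,0,0,0,0,0,0]]'
python3 - <<'E'
from h import *
from station import arm
s=arm.get_state()
tip=s['eef_pos']+22*Ro.from_rotvec(s['eef_rot']).as_matrix()[:,2]
im=eyes.capture("side"); cv2.imwrite(f"pics/side10.png",im[:,:,::-1]);print(proj("side",tip))
crop("pics/side10.png","pics/side10c.png",295,135,100,75,8)
print(delta([536,-141,94])[0])
E
```

```text
time: 14.35
eef_pos: [536.7, -140.6, 102.7]
eef_rot: [2.591, 1.775, 0.001]
force: [0.4, 0.4, 0.5]
width: 0.001
[[347.30835116 174.82581183]]
[-0.00415309 -0.005013    0.07315304]
```

View pics/side10c.png

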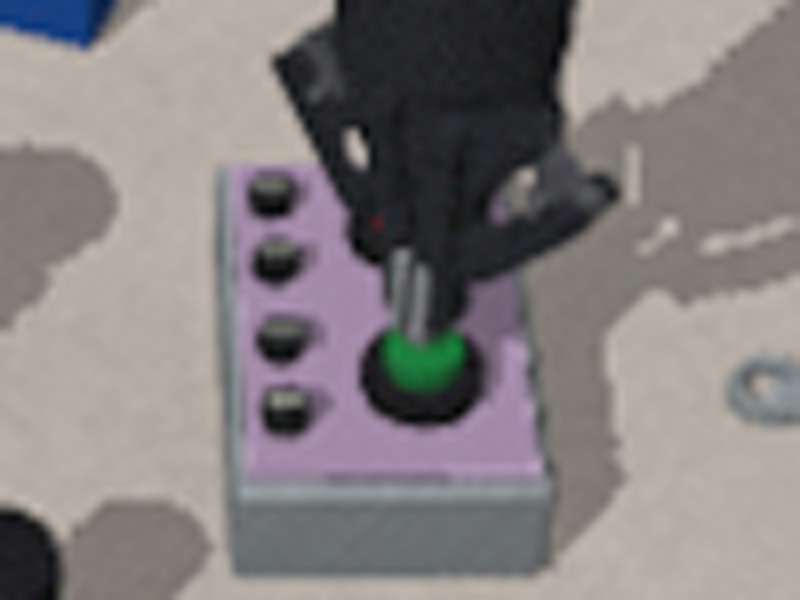

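The fingertips are over the green button at about (346.5,177). Pressing in small steps.

```bash
python3 -m pendant '[[0,0,0,0.01,0,0.06,0],[0,0,0,0,0,0.04,0],[0,0,0,0,0,0,0],[0,0,0,0,0,0,0]]'; python3 -m pendant '[[0,0,0,0,0,0.025,0],[0,0,0,0,0,0,0],[0,0,0,0,0,0,0]]'
```

```text
time: 14.9
eef_pos: [537.1, -139.5, 90.5]
eef_rot: [2.592, 1.775, 0.001]
force: [0.8, 0.6, 2.5]
width: -0.003
time: 15.28
eef_pos: [537.1, -139.6, 88.0]
eef_rot: [2.591, 1.775, 0.002]
force: [-0.3, 1.9, 7.9]
width: 0.0
```

```bash
python3 -m pendant '[[0,0,0,0,0,0.015,0],[0,0,0,0,0,0,0],[0,0,0,0,0,0,0]]'
python3 - <<'E'
from h import *
im=eyes.capture("side"); cv2.imwrite(f"pics/side11.png",im[:,:,::-1])
crop("pics/side11.png","pics/side11c.png",295,135,100,75,8)
E
```

```text
time: 15.65
eef_pos: [537.2, -139.6, 87.8]
eef_rot: [2.591, 1.774, 0.002]
force: [-3.7, 3.1, 18.6]
width: -0.0
```

View pics/side11c.png

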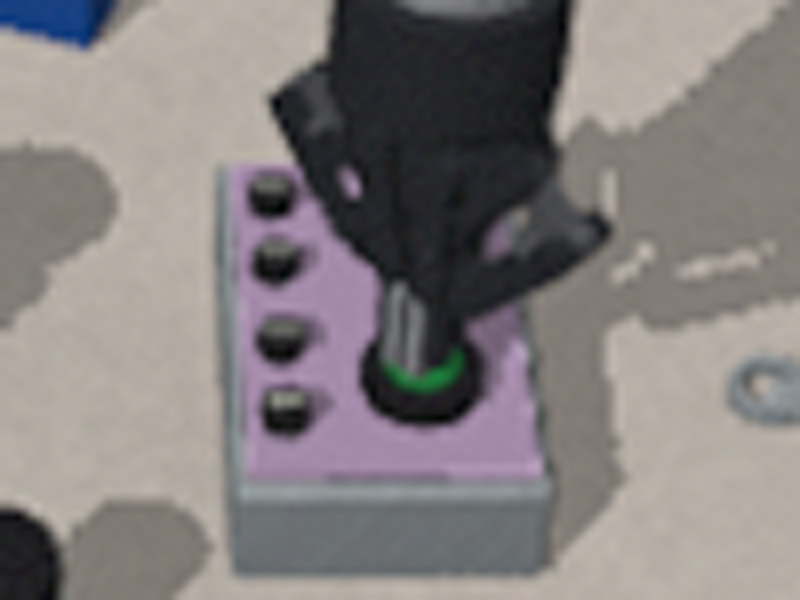

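The green button is pressed right in, the fingertips are on it, and the force rises at the hard stop. Release and move clear.

```bash
python3 -m pendant '[[0,0,0,0,0,-0.15,0],[0,0,0,0,0,-0.3,0],[0,0,0,0,0,-0.35,0],[0,0,0,0,0,-0.35,0],[0,0,0,0,0,-0.25,0],[0,0,0,-0.2,-0.2,0,0],[0,0,0,-0.3,-0.3,0,0],[0,0,0,-0.2,-0.2,0,0],[0,0,0,0,0,0,0],[0,0,0,0,0,0,0]]'
python3 - <<'E'
from h import *
for n in("side","top"):
    im=eyes.capture(n); cv2.imwrite(f"pics/{n}12.png",im[:,:,::-1])
E
```

```text
time: 16.95
eef_pos: [428.2, -187.5, 253.0]
eef_rot: [-2.592, -1.774, -0.0]
force: [0.9, -1.1, 0.2]
width: -0.001
```

View pics/side12.png

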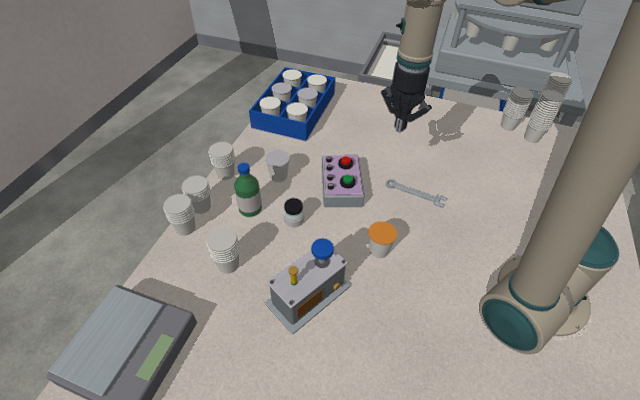

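View pics/top12.png

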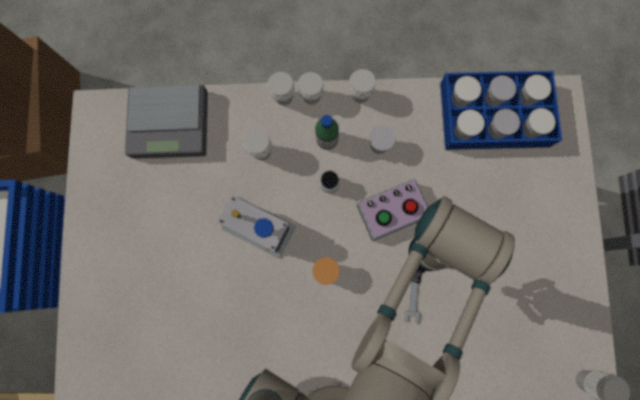

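The arm is clear and everything stands where it was: pin out at (293,275), knob up at (322,247), green button out at (347,181), and the spanner, pots and jar unmoved. Handing in.

```bash
python3 -c "
from station import hand_in; print(hand_in())"
```

```text
the job is handed in; nothing more can be done
None
```

The lubricator is primed and the green button was pressed right in and let go; I handed the job in at about 17 s of the 54 s allowed.

- **Plunger:** I gave it five full strokes, each bottomed on the hard stop. I looked at the knob after strokes 1, 3, 4 and 5 and it was fully back up each time. The green band appeared after the fifth. In the picture it looked thin, so I gave one extra full stroke. The pin did not move, which confirms it is fully out.
- **Green button:** I pressed it onto its stop (about 19 N, TCP at z ≈ 88 mm) and released it. The fingertips stayed within a few mm of its centre, and the red button was not pressed.
- **Last pictures:** The arm is clear and reads no force. The plunger is up, the pin is out, the button is out again, and nothing else has moved.
- **What disagreed:** The two cameras differed by about 6 mm in plan, and triangulated heights came out about 7 mm low. I averaged the positions and relied on the given heights, and contact bore these out. The pin's height read off the side view came out nearer 33–39 mm than 41.5 mm, so for full extension I relied on the green band and the unchanged extra stroke.

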